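# Make up a chanter kit and a drone kit

### The job

Make up two reed kits, laying a steel staple former lengthwise in the narrow dark red compartment of each tray: the long one in the oak tray, the short one in the blue. Stand the horn tuning pin upright on the oak tray's round cork pad, never letting it fall over, and in the middle of the blue tray's wide compartment stack the two wax bars flat: the yellow one below, broad face down and lengthwise like the former, the black one centred crosswise on it, broad face up. Leave the cup, jar and brass weight where they stand, and finish with everything at rest and let go.

Things in the scene. Friction and masses are not known exactly. Their poses are not given: they have to be found in the camera images.
- oak_tray: Pale oak kit tray, fixed, 156 x 156 mm (x, y). Floor 4 mm thick; walls and divider 5 mm thick, tops 10 mm above the shelf. A divider along x makes two compartments, 146 mm long in x: a narrow one 50 mm wide with a dark red floor, middle at y = +48 mm, and a wide one 91 mm wide, middle at y = -27.5 mm with a flush round dark brown cork pad 48 mm across. Origin: centre of the underside; z up.
- blue_tray: Blue kit tray, fixed, 120 x 156 mm (x, y). Floor 4 mm thick; walls and divider 5 mm thick, tops 10 mm above the shelf. A divider along x makes two compartments, 110 mm long in x: a narrow one 50 mm wide with a dark red floor, middle at y = +48 mm, and a wide one 91 mm wide, middle at y = -27.5 mm. Origin: centre of the underside; z up.
- long_former: The long staple former: polished steel, double-ended, 120 mm long, lying flat. A square grip in its middle, 50 mm long, 20 x 20 mm; round ends 35 mm long, tapering from 13 to 7 mm, each with a brass collar 17 mm across at its root. Origin: centre of the grip's underside; x along its length, z up (10 mm to the axis). The same end for end. About 110 g.
- short_former: The short staple former: all polished steel, no brass, double-ended, 80 mm long, lying flat. Its middle is a square grip 40 mm long and 20 x 20 mm thick; a round tapered end, 13 mm thinning to 7 mm, runs 20 mm out from each side. Origin: centre of the grip's underside; x along its length, z up. The same end for end. About 80 g.
- tuning_pin: Dark olive turned tuning pin of horn, standing upright, 66 mm tall, round: foot 34 mm across and 8 mm high, above it a stem 22 mm across at 13 mm height, thinning to 19 mm at 60 mm. Origin: centre of its foot's underside; z up along the pin. About 40 g.
- yellow_wax: A tapered moulded bar of yellow wax, rigid, 26 mm high: its broad face is 76 x 36 mm, its narrow face 70 x 28 mm, all sides sloping evenly between. It lies broad face down and stays that way up. Origin: centre of its underside; x along its length, y across, z up. The same seen end for end. About 60 g.
- black_wax: A tapered moulded bar of black wax, rigid, 26 mm high: its broad face is 76 x 36 mm, its narrow face 70 x 28 mm, all sides sloping evenly between. It lies broad face up (upside down) and stays that way up. Origin: centre of its underside; x along its length, y across, z up. The same seen end for end. About 60 g.
- reed_cup: Bystander: white ceramic reed cup, open, 60 mm across the rim, 55 mm high. Origin: centre of its underside.
- varnish_jar: Bystander: amber glass jar with a black lid, 52 mm across, 70 mm high. Origin: centre of its underside.
- brass_weight: Bystander: round brass bench weight with a knob, 44 mm across, 54 mm high. Origin: centre of its underside.
There are look-alikes about, which are no part of the job. Leave any purple look-alike of the tuning_pin alone.

How it is judged:
By the outcome, as a careful person would: the job done as asked, in the order asked, and still so for the second after the job is handed in, with the robot touching nothing.
It also fails if it takes over 136 s, if anything falls off the work surface, if the arm or the gripper's body presses on something with over 40 N, if the wrist force passes 120 N, or if a joint passes its speed limit or range.

### The arm

A 6-joint arm with a two-finger parallel gripper is mounted at the origin on the work surface. World frame = base frame: x ahead of the robot, y to its left, z up, the work surface at z = 0. Lengths are in m, angles in rad, forces in N, time in s.
With the tool pointing down it reaches from about 0.425 to 0.95 m from the base axis. Payload 14.7 kg.
Tool frame: the origin (TCP) lies at the very end of the fingers, on their centre line; the grasp point (between the pads) lies bot.grip_depth behind it (bot.grip_depth is the distance from the TCP to the grasp point, in m); z points along the fingers, y is the line along which they close (so a half turn about z gives the same grasp; the last joint's range is limited). The gripper opens to 85 mm and grips with 20 to 120 N. Pads are 22 mm wide; open, the fingers measure 114 mm over their backs; the gripper's body (76 mm by 85 mm) begins 54 mm behind the grasp point. The pads swing forward as they close: fully open they stand 13 mm farther back than shut.
Start: joints at [-1.362, 0.48, 1.596, -0, 1.065, -0.047], TCP at [0.164, -0.629, 0.231] pointing down, gripper open.
Joint ranges: [-2.75, 2.75], [-0.82, 2.05], [0.23, 2.67], [-1.56, 4.7], [0.09, 2.69], [-2.92, 2.92]. Speed limits (rad/s): [1.89, 1.89, 2.39, 3.01, 3.01, 3.01].

### API

Orientations are given as [roll, pitch, yaw] about the fixed x, y, z axes, in that order (R = Rz(yaw) Ry(pitch) Rx(roll)).
In Python, from station import bot, optics, order gives the robot as it stands.
- The arm moves only by the tool send_rows, never from a script. Its argument "motion" is a list of rows, each an object with "travel": the shift along the world's x, y, z as a fraction of full scale, a list of three; "rot": the turn, a rotation vector about the world's x, y, z as a fraction of full scale, a list of three. A call has exactly 10 rows; each row shifts and turns the commanded pose from where the row before left it; what a row does not reach is not made up. Full scale, the value 1, is 5 cm for a shift and 6 degrees for a turn. A row lasts 1/10 s, in which the tool goes at most 50 mm and 8.59 degrees, less where a joint would pass 70% of its speed; a pose out of reach is approached as far as the arm can. A call with a number of a shift or a turn outside -1 to 1 is refused whole. A call with a gripper value outside its range is refused whole. "jaw" is the opening, from 0 (shut) to 1 (fully open), set as the call begins (left out, the last holds). The fingers move at their own pace and stop on an object; "force" is the grip in N (left out, the last holds). Time passes only in rows, so rows that do not move let the fingers close, or fill a call up. It gives the time, the measured TCP pose, the force, the opening and the grip force at its end, in the units of the state.
- bot.state(): the state, without advancing time (a new reading comes with each control period).
- optics.read_camera(name): name is "side" or "top"; returns a dict with "image" (480x640x3 uint8, red, green, blue), "intrinsics" (3x3 intrinsics, pixels), "view" (4x4, takes a point from world to camera coordinates). Camera axes: x right, y down, z forward; pixel columns grow to the right and rows downward; lengths in m; the calibration is good to about 2 mm. A picture is of the moment at which its call begins. There is no depth.
- order.close_job(): hands the job in; it is judged then, once.
The state is a dict: "time_s": time; "joints": joint angles; "dq": joint speeds; "joint_efforts": joint torques, N m; "tcp_pos": TCP position; "tcp_rot": TCP orientation; "force": force on the tool from outside, world axes, zero at the start; "moment": the same for the moment, N m; "grip_width": opening from 0.0 (shut) to 1.0 (fully open); "finger_force": force on a finger pad.
Only numpy, scipy, OpenCV 4.12 (cv2) and the standard library are available. Lean on these libraries where they do the work, as an engineer would, in place of code of your own. Each camera call takes 0.05 s, during which the arm holds its last target. There are 200 camera calls.

## Working session

There is one attempt and no reset: what is moved stays moved. The work goes in short steps, Python scripts to look and compute and a tool call to move; the robot and the scene stay as the last step left them, time stands still between calls to the robot, and variables do not carry over. Pictures are saved under pics/ and viewed, at most 14 in all, crops included, and the job is handed in when it is done.

Besides the shell and the picture viewer there is one more tool, called after "Emit:" in YAML: its name, and indented under it one key for each argument. send_rows: Moves the arm, as the interface text tells. Its arguments: {"type":"object","properties":{"motion":{"type":"array","items":{"type":"object","properties":{"travel":{"type":"array","items":{"type":"number","minimum":-1,"maximum":1}},"rot":{"type":"array","items":{"type":"number","minimum":-1,"maximum":1}}}}},"jaw":{"type":"number"},"force":{"type":"number"}},"required":["motion"]}

```bash
ls; mkdir -p pics; python3 - <<'E'
from station import bot, optics, order
import cv2,numpy as np
for n in("top","side"):
    c=optics.read_camera(n); cv2.imwrite(f"pics/{n}0.png",c["image"][:,:,::-1]); np.savez(f"{n}.npz",K=c["intrinsics"],V=c["view"])
    print(n,c["intrinsics"].round(1).tolist(),c["view"].round(3).tolist())
s=bot.state(); print(s,bot.grip_depth)
E
```

```text
pics
top [[466.2, 0.0, 319.7], [0.0, 466.2, 238.8], [0.0, 0.0, 1.0]] [[0.02, -1.0, -0.005, -0.022], [-0.998, -0.02, -0.063, 0.581], [0.063, 0.007, -0.998, 1.082], [0.0, 0.0, 0.0, 1.0]]
side [[438.2, 0.0, 322.1], [0.0, 438.2, 241.3], [0.0, 0.0, 1.0]] [[-0.696, -0.718, 0.001, 0.417], [-0.386, 0.373, -0.844, 0.264], [0.606, -0.587, -0.537, 0.477], [0.0, 0.0, 0.0, 1.0]]
{'time_s': 0.1, 'joints': array([-1.36159764e+00,  4.80733451e-01,  1.59680640e+00, -9.65017421e-06,
        1.06510650e+00, -4.65999733e-02]), 'dq': array([-0.00139516, -0.00053733, -0.00119127,  0.00059794,  0.00154798,
        0.000713  ]), 'joint_efforts': array([ 1.76563306e-03, -9.52258587e+01, -4.31042397e+01, -2.57432803e-04,
        5.33638275e-03,  3.08477365e-05]), 'tcp_pos': array([ 0.16440292, -0.62848672,  0.23076138]), 'tcp_rot': array([-3.14053970e+00, -4.06564077e-05,  2.55803317e-01]), 'force': array([-0.05696296,  0.30531248,  0.19809667]), 'moment': array([-0.02728239,  0.02524978, -0.04369289]), 'finger_force': 0.0, 'grip_width': 1.000021697578196} 0.0187
```

View pics/top0.png

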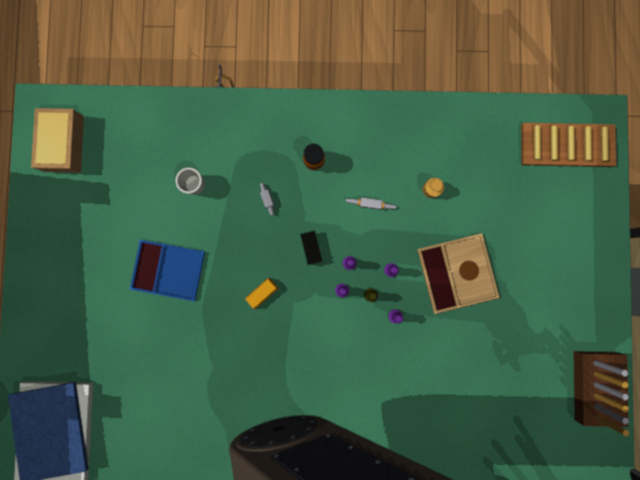

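View pics/side0.png

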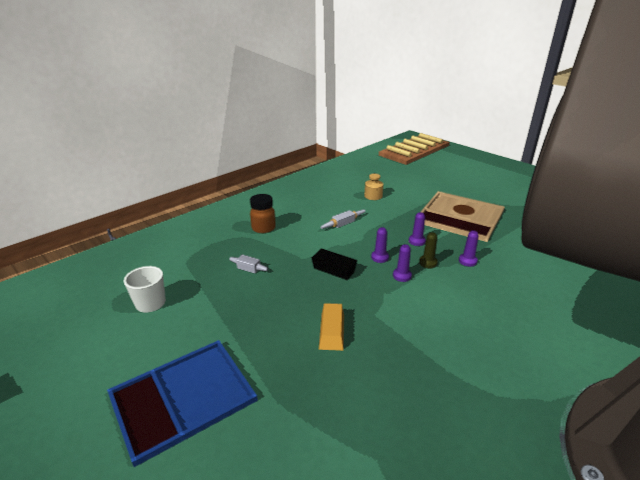

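Top view: blue tray about (168,271), oak tray (459,273), cork (468,270), long former (371,203), short former (267,199), black wax (312,247), yellow wax (261,292), olive pin (371,295) with purple ones around it. The side view confirms this. Measuring now.

```bash
cat > h.py <<'E'
import cv2,numpy as np
from station import bot, optics, order
def grab(n):
    c=optics.read_camera(n); return cv2.cvtColor(c["image"],cv2.COLOR_RGB2HSV),c
def world(c,px,z):
    K,V=c["intrinsics"],c["view"];R,t=V[:3,:3],V[:3,3]
    o=-R.T@t; px=np.atleast_2d(px).astype(float)
    d=(R.T@np.linalg.inv(K)@np.c_[px,np.ones(len(px))].T).T
    return o+d*((z-o[2])/d[:,2])[:,None]
def blob(hsv,lo,hi,box,k=0):
    m=cv2.inRange(hsv,np.array(lo),np.array(hi)); b=np.zeros_like(m); x0,y0,x1,y1=box; b[y0:y1,x0:x1]=255; m&=b
    if k: m=cv2.morphologyEx(m,cv2.MORPH_CLOSE,np.ones((k,k)))
    n,l,s,_=cv2.connectedComponentsWithStats(m)
    if n<2: return None
    return (l==1+s[1:,4].argmax()).astype(np.uint8)
def meas(c,m,z):
    """world centroid, yaw of long axis (deg), minAreaRect centre, sizes mm, area"""
    ys,xs=np.nonzero(m); p=world(c,np.c_[xs,ys],z)[:,:2]
    r=cv2.minAreaRect((p*1000).astype(np.float32)); w,h=r[1]; a=r[2] if w>h else r[2]+90
    q=p-p.mean(0); e,v=np.linalg.eigh(q.T@q); ang=np.degrees(np.arctan2(v[1,1],v[0,1]))
    return dict(c=(p.mean(0)*1000).round(1).tolist(),pca=round(ang%180,1),rc=np.round(r[0],1).tolist(),ra=round(a%180,1),sz=np.round(sorted(r[1]),1).tolist(),n=len(p))
E
python3 - <<'E'
from h import *
h,c=grab("top")
for x,y in [(371,203),(267,199),(312,247),(261,292),(371,295),(350,262),(168,275),(148,268),(440,275),(480,255),(469,270),(300,210)]: print((x,y),h[y,x],end=' ')
print()
sp={"long":([0,0,110],[180,90,255],(335,185,410,222),.01,3),"short":([0,0,110],[180,90,255],(250,175,285,225),.01,3),
"black":([0,0,0],[180,255,40],(295,225,330,270),.026,0),"yellow":([10,120,100],[35,255,255],(235,270,290,315),.013,0),
"pin":([15,60,0],[45,255,90],(360,282,382,306),.033,0),
"cork":([0,60,20],[20,255,130],(455,255,485,285),.004,0),
"blue":([105,120,50],[130,255,255],(120,230,215,310),.008,3),
"bred":([0,100,15],[10,255,110],(125,235,170,300),.004,3),"ored":([0,100,15],[10,255,110],(410,235,460,320),.004,3),
"oak":([5,30,90],[30,200,255],(405,225,510,325),.008,3)}
for k,(lo,hi,b,z,kk) in sp.items():
    m=blob(h,lo,hi,b,kk); print(k,None if m is None else meas(c,m,z))
m=cv2.inRange(h,np.array([130,80,30]),np.array([160,255,255]))
n,l,s,ce=cv2.connectedComponentsWithStats(m)
for i in range(1,n):
    if s[i,4]>30: print("purple",world(c,ce[i],.04)[0].round(3)[:2],s[i,4])
E
```

```text
(371, 203) [124  10 173] (267, 199) [120  10 146] (312, 247) [30 17 15] (261, 292) [ 20 221 200] (371, 295) [ 29 187  56] (350, 262) [139 165 130] (168, 275) [108 192 129] (148, 268) [178 156  59] (440, 275) [178 167  55] (480, 255) [ 17 117 168] (469, 270) [ 13 198  89] (300, 210) [ 74 122 100] 
long {'c': [670.8, -127.6], 'pca': np.float64(84.0), 'rc': [671.4, -128.5], 'ra': 82.9, 'sz': [23.1, 120.7], 'n': 335}
short {'c': [676.3, 121.2], 'pca': np.float64(20.9), 'rc': [676.1, 121.4], 'ra': 21.9, 'sz': [20.7, 79.4], 'n': 198}
black {'c': [560.3, 9.3], 'pca': np.float64(15.7), 'rc': [560.2, 9.2], 'ra': 14.8, 'sz': [33.9, 73.4], 'n': 453}
yellow {'c': [450.9, 127.2], 'pca': np.float64(132.8), 'rc': [451.1, 127.2], 'ra': 132.8, 'sz': [32.7, 73.8], 'n': 438}
pin {'c': [454.0, -129.8], 'pca': np.float64(81.3), 'rc': [453.0, -129.0], 'ra': 90.7, 'sz': [27.6, 27.7], 'n': 134}
cork {'c': [514.8, -365.3], 'pca': np.float64(94.5), 'rc': [514.2, -365.0], 'ra': 0.1, 'sz': [45.1, 45.2], 'n': 314}
blue {'c': [497.5, 332.4], 'pca': np.float64(83.4), 'rc': [501.1, 351.0], 'ra': 80.7, 'sz': [118.2, 156.4], 'n': 2349}
bred {'c': [476.0, 421.5], 'pca': np.float64(167.0), 'rc': [474.6, 420.1], 'ra': 168.4, 'sz': [10.5, 20.0], 'n': 20}
ored {'c': [516.6, -270.5], 'pca': np.float64(14.5), 'rc': [513.9, -274.2], 'ra': 14.4, 'sz': [17.4, 94.7], 'n': 138}
oak {'c': [511.6, -356.1], 'pca': np.float64(14.0), 'rc': [507.5, -338.8], 'ra': 105.1, 'sz': [157.4, 159.9], 'n': 3298}
purple [ 0.527 -0.079] 136
purple [ 0.512 -0.175] 142
purple [ 0.463 -0.063] 144
purple [ 0.406 -0.187] 153
```

Emit:
send_rows:
  motion:
    - {"travel":[0.507,0.501,-0.1],"rot":[0,0,0.57]}
    - {"travel":[0.507,0.501,-0.1],"rot":[0,0,0.57]}
    - {"travel":[0.507,0.501,-0.1],"rot":[0,0,0.57]}
    - {"travel":[0.507,0.501,-0.1],"rot":[0,0,0.57]}
    - {"travel":[0.507,0.501,-0.1],"rot":[0,0,0.57]}
    - {"travel":[0.507,0.501,-0.1],"rot":[0,0,0.57]}
    - {"travel":[0.507,0.501,-0.1],"rot":[0,0,0.57]}
    - {"travel":[0.507,0.501,-0.1],"rot":[0,0,0.57]}
    - {"travel":[0.507,0.501,-0.1],"rot":[0,0,0.57]}
    - {"travel":[0.507,0.501,-0.1],"rot":[0,0,0.57]}
  jaw: 0.7
  force: 40

```text
time_s: 1.15
tcp_pos: [0.4188, -0.3771, 0.181]
tcp_rot: [-3.141, -0.0, 0.855]
force: [0.2, -0.8, -0.4]
grip_width: 0.7
finger_force: 0.0
```

Emit:
send_rows:
  motion:
    - {"travel":[0.507,0.501,-0.1],"rot":[0,0,0.57]}
    - {"travel":[0.507,0.501,-0.1],"rot":[0,0,0.57]}
    - {"travel":[0.507,0.501,-0.1],"rot":[0,0,0.57]}
    - {"travel":[0.507,0.501,-0.1],"rot":[0,0,0.57]}
    - {"travel":[0.507,0.501,-0.1],"rot":[0,0,0.57]}
    - {"travel":[0.507,0.501,-0.1],"rot":[0,0,0.57]}
    - {"travel":[0.507,0.501,-0.1],"rot":[0,0,0.57]}
    - {"travel":[0.507,0.501,-0.1],"rot":[0,0,0.57]}
    - {"travel":[0.507,0.501,-0.1],"rot":[0,0,0.57]}
    - {"travel":[0.507,0.501,-0.1],"rot":[0,0,0.57]}

```text
time_s: 2.15
tcp_pos: [0.6722, -0.1266, 0.1308]
tcp_rot: [-3.141, -0.0, 1.452]
force: [0.2, -0.7, -0.3]
grip_width: 0.704
finger_force: 0.0
```

```bash
cat >> h.py <<'E'
def go(x,y,z,yaw):
    s=bot.state(); p=s["tcp_pos"]*1000
    d=np.array([x,y,z])-p; w=(yaw-np.degrees(s["tcp_rot"][2])+180)%360-180
    print("t",round(s["time_s"],1),"tcp",p.round(1),"rpy",np.degrees(s["tcp_rot"]).round(1),"f",s["force"].round(1),"gw",round(s["grip_width"],3),"ff",round(s["finger_force"],1))
    print("total units travel",(d/50).round(3),"rotz",round(w/6,2))
E
python3 - <<'E'
from h import *
go(671,-128,8,83.5)
E
```

```text
t 2.1 tcp [ 672.2 -126.6  130.8] rpy [-180.    -0.    83.2] f [ 0.2 -0.7 -0.3] gw 0.704 ff 0.0
total units travel [-0.025 -0.028 -2.456] rotz 0.05
```

Emit:
send_rows:
  motion:
    - {"travel":[-0.025,-0.028,-0.3],"rot":[0,0,0.05]}
    - {"travel":[0,0,-0.3]}
    - {"travel":[0,0,-0.3]}
    - {"travel":[0,0,-0.3]}
    - {"travel":[0,0,-0.3]}
    - {"travel":[0,0,-0.3]}
    - {"travel":[0,0,-0.3]}
    - {"travel":[0,0,-0.2]}
    - {"travel":[0,0,-0.106]}
    - {"travel":[0,0,-0.05]}

```text
$.motion[1]: bad value
```

Emit:
send_rows:
  motion:
    - {"travel":[0,0,0]}
    - {"travel":[0,0,0]}
    - {"travel":[0,0,0]}
    - {"travel":[0,0,0]}
    - {"travel":[0,0,0]}
    - {"travel":[0,0,0]}
    - {"travel":[0,0,0]}
    - {"travel":[0,0,0]}
    - {"travel":[0,0,0]}
    - {"travel":[0,0,0]}
  jaw: 0
  force: 50

```text
$.motion[0]: bad value
```

Emit:
send_rows:
  motion:
    - {"travel":[0,0,0.1]}
    - {"travel":[0,0,0.2]}
    - {"travel":[0,0,0.3]}
    - {"travel":[0,0,0.3]}
    - {"travel":[0,0,0.3]}
    - {"travel":[0,0,0.3]}
    - {"travel":[0,0,0.3]}
    - {"travel":[0,0,0.2]}
    - {"travel":[0,0,0]}
    - {"travel":[0,0,0]}

```text
$.motion[0]: bad value
```

```bash
python3 - <<'E'
from h import *
h,c=grab("top")
m=np.uint8((h[:,:,0]>=165)|(h[:,:,0]<=8))*255 & cv2.inRange(h,np.array([0,100,20]),np.array([180,255,110]))
for nm,b in(("bred",(125,235,172,305)),("ored",(410,235,462,320))):
    q=np.zeros_like(m);q[b[1]:b[3],b[0]:b[2]]=m[b[1]:b[3],b[0]:b[2]]
    q=cv2.morphologyEx(q,cv2.MORPH_OPEN,np.ones((2,2)))
    print(nm,meas(c,q,.004))
a=np.radians(15.);print("oak narrow",507.5-48*np.sin(a),-338.8+48*np.cos(a))
a=np.radians(-9.3);print("blue narrow",501.1-48*np.sin(a),351+48*np.cos(a),"wide",501.1+27.5*np.sin(a),351-27.5*np.cos(a))
s,cc=grab("side"); im=cc["image"][:,:,::-1]; cv2.imwrite("pics/s1.png",cv2.resize(im[60:300,200:520],None,fx=2,fy=2))
go(495,-292,130,15)
E
```

```text
bred {'c': [505.7, 398.1], 'pca': np.float64(170.9), 'rc': [506.1, 398.1], 'ra': 171.0, 'sz': [43.3, 104.8], 'n': 800}
ored {'c': [nan, nan], 'pca': np.float64(90.0), 'rc': [0.0, 0.0], 'ra': 90.0, 'sz': [0.0, 0.0], 'n': 0}
oak narrow 495.076685835079 -292.43556033812473
blue narrow 508.85698341296137 398.3690743875268 wide 496.6558949196576 323.8614677988128
t 2.2 tcp [ 673.8 -124.5  130.3] rpy [180.   -0.   83.3] f [-0.  -0.9  0.6] gw 0.703 ff 0.0
total units travel [-3.576 -3.349 -0.005] rotz -11.39h.py:20: RuntimeWarning: Mean of empty slice.
  q=p-p.mean(0); e,v=np.linalg.eigh(q.T@q); ang=np.degrees(np.arctan2(v[1,1],v[0,1]))
  ret = um.true_divide(
h.py:21: RuntimeWarning: Mean of empty slice.
  return dict(c=(p.mean(0)*1000).round(1).tolist(),pca=round(ang%180,1),rc=np.round(r[0],1).tolist(),ra=round(a%180,1),sz=np.round(sorted(r[1]),1).tolist(),n=len(p))
```

View pics/s1.png

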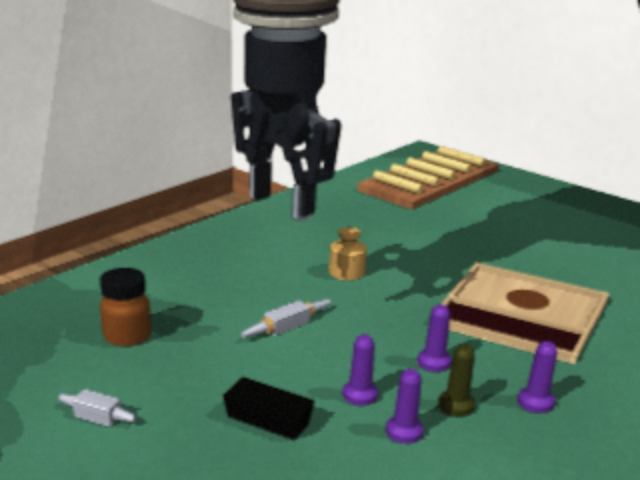

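The picture shows the open gripper above the long former (about (290,318) in the crop). The three calls were refused because rows lacked "rot", so I'm sending them again in full.

Emit:
send_rows:
  motion:
    - {"travel":[-0.056,-0.07,-0.3],"rot":[0,0,0.03]}
    - {"travel":[0,0,-0.3],"rot":[0,0,0]}
    - {"travel":[0,0,-0.3],"rot":[0,0,0]}
    - {"travel":[0,0,-0.3],"rot":[0,0,0]}
    - {"travel":[0,0,-0.3],"rot":[0,0,0]}
    - {"travel":[0,0,-0.3],"rot":[0,0,0]}
    - {"travel":[0,0,-0.3],"rot":[0,0,0]}
    - {"travel":[0,0,-0.2],"rot":[0,0,0]}
    - {"travel":[0,0,-0.1],"rot":[0,0,0]}
    - {"travel":[0,0,-0.046],"rot":[0,0,0]}

```text
time_s: 3.25
tcp_pos: [0.6686, -0.1313, 0.0085]
tcp_rot: [-3.141, -0.0, 1.453]
force: [-0.1, -0.6, 0.3]
grip_width: 0.703
finger_force: 0.0
```

Emit:
send_rows:
  motion:
    - {"travel":[0,0,0],"rot":[0,0,0]}
    - {"travel":[0,0,0],"rot":[0,0,0]}
    - {"travel":[0,0,0],"rot":[0,0,0]}
    - {"travel":[0,0,0],"rot":[0,0,0]}
    - {"travel":[0,0,0],"rot":[0,0,0]}
    - {"travel":[0,0,0],"rot":[0,0,0]}
    - {"travel":[0,0,0],"rot":[0,0,0]}
    - {"travel":[0,0,0],"rot":[0,0,0]}
    - {"travel":[0,0,0],"rot":[0,0,0]}
    - {"travel":[0,0,0],"rot":[0,0,0]}
  jaw: 0
  force: 50

```text
time_s: 4.25
tcp_pos: [0.6691, -0.1314, 0.0099]
tcp_rot: [3.141, 0.0, 1.453]
force: [-2.0, -0.1, 5.5]
grip_width: 0.212
finger_force: 49.6
```

Emit:
send_rows:
  motion:
    - {"travel":[0,0,0.1],"rot":[0,0,0]}
    - {"travel":[0,0,0.2],"rot":[0,0,0]}
    - {"travel":[0,0,0.3],"rot":[0,0,0]}
    - {"travel":[0,0,0.3],"rot":[0,0,0]}
    - {"travel":[0,0,0.3],"rot":[0,0,0]}
    - {"travel":[0,0,0.3],"rot":[0,0,0]}
    - {"travel":[0,0,0.3],"rot":[0,0,0]}
    - {"travel":[0,0,0.2],"rot":[0,0,0]}
    - {"travel":[0,0,0],"rot":[0,0,0]}
    - {"travel":[0,0,0],"rot":[0,0,0]}

```text
time_s: 5.25
tcp_pos: [0.6686, -0.1313, 0.1089]
tcp_rot: [-3.142, -0.0, 1.453]
force: [-0.2, -0.0, -0.7]
grip_width: 0.218
finger_force: 49.0
```

```bash
python3 - <<'E'
from h import *
s,cc=grab("side"); im=cc["image"][:,:,::-1]; cv2.imwrite("pics/s2.png",cv2.resize(im[100:300,280:440],None,fx=2,fy=2))
go(495,-292,108,15)
E
```

```text
t 5.3 tcp [ 668.3 -131.2  108.4] rpy [-179.9   -0.    83.2] f [-0.   0.5 -1.6] gw 0.215 ff 49.0
total units travel [-3.465 -3.216 -0.008] rotz -11.37
```

View pics/s2.png

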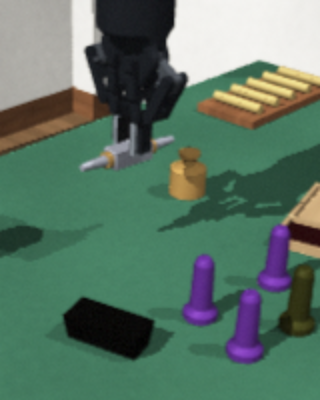

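The long former is held level at about (128,152) in the crop. Next it goes to the oak tray.

Emit:
send_rows:
  motion:
    - {"travel":[-0.353,-0.324,0],"rot":[0,0,-0.95]}
    - {"travel":[-0.353,-0.324,0],"rot":[0,0,-0.95]}
    - {"travel":[-0.353,-0.324,0],"rot":[0,0,-0.95]}
    - {"travel":[-0.353,-0.324,0],"rot":[0,0,-0.95]}
    - {"travel":[-0.353,-0.324,0],"rot":[0,0,-0.95]}
    - {"travel":[-0.353,-0.324,0],"rot":[0,0,-0.95]}
    - {"travel":[-0.353,-0.324,0],"rot":[0,0,-0.95]}
    - {"travel":[-0.353,-0.324,0],"rot":[0,0,-0.95]}
    - {"travel":[-0.353,-0.324,0],"rot":[0,0,-0.95]}
    - {"travel":[-0.353,-0.324,0],"rot":[0,0,-0.95]}

```text
time_s: 6.3
tcp_pos: [0.491, -0.2936, 0.1082]
tcp_rot: [-3.14, 0.001, 0.454]
force: [-0.0, -1.0, -1.6]
grip_width: 0.213
finger_force: 49.1
```

Emit:
send_rows:
  motion:
    - {"travel":[0,0,-0.2],"rot":[0,0,-0.95]}
    - {"travel":[0,0,-0.2],"rot":[0,0,-0.92]}
    - {"travel":[0,0,-0.3],"rot":[0,0,0]}
    - {"travel":[0,0,-0.3],"rot":[0,0,0]}
    - {"travel":[0,0,-0.3],"rot":[0,0,0]}
    - {"travel":[0,0,0],"rot":[0,0,0]}
    - {"travel":[0,0,0],"rot":[0,0,0]}
    - {"travel":[0,0,0],"rot":[0,0,0]}
    - {"travel":[0,0,0],"rot":[0,0,0]}
    - {"travel":[0,0,0],"rot":[0,0,0]}

```text
time_s: 7.3
tcp_pos: [0.4925, -0.2935, 0.0446]
tcp_rot: [3.141, -0.001, 0.262]
force: [0.3, -0.1, -0.7]
grip_width: 0.213
finger_force: 49.1
```

```bash
python3 - <<'E'
from h import *
h,cc=grab("top"); im=cc["image"][:,:,::-1]; t=im[210:340,390:530]
h,cc=grab("side"); im=cc["image"][:,:,::-1]; s=im[150:280,390:530]
cv2.imwrite("pics/c3.png",cv2.resize(np.hstack([t,s]),None,fx=2.8,fy=2.8))
go(492,-293,13,15)
E
```

```text
t 7.4 tcp [ 492.4 -293.5   44.4] rpy [180.  -0.  15.] f [-0.4  0.5 -1. ] gw 0.215 ff 49.1
total units travel [-0.008  0.009 -0.628] rotz -0.0
```

View pics/c3.png

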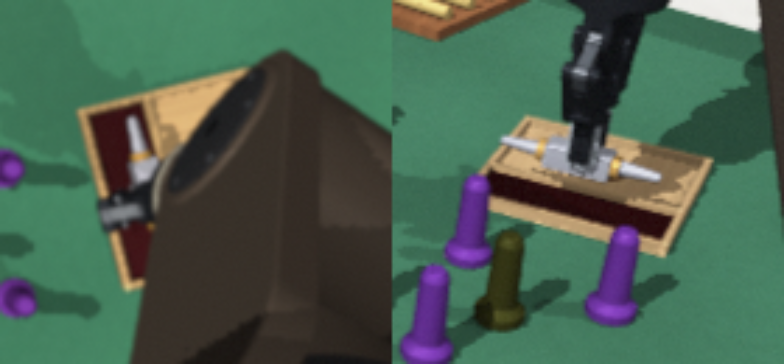

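Top half: the former lines up along the red compartment; its shift right is parallax from the height. Side half: it's level above the tray. Lowering it, letting go and lifting off.

Emit:
send_rows:
  motion:
    - {"travel":[0,0,-0.15],"rot":[0,0,0]}
    - {"travel":[0,0,-0.15],"rot":[0,0,0]}
    - {"travel":[0,0,-0.1],"rot":[0,0,0]}
    - {"travel":[0,0,-0.08],"rot":[0,0,0]}
    - {"travel":[0,0,-0.06],"rot":[0,0,0]}
    - {"travel":[0,0,-0.04],"rot":[0,0,0]}
    - {"travel":[0,0,-0.03],"rot":[0,0,0]}
    - {"travel":[0,0,0],"rot":[0,0,0]}
    - {"travel":[0,0,0],"rot":[0,0,0]}
    - {"travel":[0,0,0],"rot":[0,0,0]}

```text
time_s: 8.4
tcp_pos: [0.4921, -0.2933, 0.0138]
tcp_rot: [3.142, -0.0, 0.262]
force: [-1.7, 0.9, 6.5]
grip_width: 0.213
finger_force: 49.9
```

Emit:
send_rows:
  motion:
    - {"travel":[0,0,0],"rot":[0,0,0]}
    - {"travel":[0,0,0],"rot":[0,0,0]}
    - {"travel":[0,0,0],"rot":[0,0,0]}
    - {"travel":[0,0,0],"rot":[0,0,0]}
    - {"travel":[0,0,0],"rot":[0,0,0]}
    - {"travel":[0,0,0.1],"rot":[0,0,0]}
    - {"travel":[0,0,0.2],"rot":[0,0,0]}
    - {"travel":[0,0,0.4],"rot":[0,0,0]}
    - {"travel":[0,0,0.6],"rot":[0,0,0]}
    - {"travel":[0,0,0.7],"rot":[0,0,0]}
  jaw: 0.4

```text
time_s: 9.4
tcp_pos: [0.4916, -0.293, 0.1147]
tcp_rot: [-3.141, 0.001, 0.262]
force: [-0.5, -0.7, -0.0]
grip_width: 0.4
finger_force: 0.0
```

Emit:
send_rows:
  motion:
    - {"travel":[0.2,0.5,0.05],"rot":[0,0,0.1]}
    - {"travel":[0.4,0.9,0],"rot":[0,0,0.1]}
    - {"travel":[0.4,0.9,0],"rot":[0,0,0.1]}
    - {"travel":[0.4,0.9,0],"rot":[0,0,0.1]}
    - {"travel":[0.4,0.9,0],"rot":[0,0,0.1]}
    - {"travel":[0.4,0.9,0],"rot":[0,0,0.1]}
    - {"travel":[0.4,0.9,0],"rot":[0,0,0.1]}
    - {"travel":[0.4,0.9,0],"rot":[0,0,0.1]}
    - {"travel":[0.4,0.9,0],"rot":[0,0,0.1]}
    - {"travel":[0.28,0.58,-0.05],"rot":[0,0,0.17]}
  jaw: 0.7

```text
time_s: 10.4
tcp_pos: [0.6774, 0.1241, 0.1149]
tcp_rot: [3.141, -0.002, 0.376]
force: [0.3, -0.7, -0.2]
grip_width: 0.699
finger_force: 0.0
```

Emit:
send_rows:
  motion:
    - {"travel":[0,0,0],"rot":[0,0,0]}
    - {"travel":[0,0,-0.3],"rot":[0,0,0]}
    - {"travel":[0,0,-0.3],"rot":[0,0,0]}
    - {"travel":[0,0,-0.3],"rot":[0,0,0]}
    - {"travel":[0,0,-0.3],"rot":[0,0,0]}
    - {"travel":[0,0,-0.2],"rot":[0,0,0]}
    - {"travel":[0,0,0],"rot":[0,0,0]}
    - {"travel":[0,0,0],"rot":[0,0,0]}
    - {"travel":[0,0,0],"rot":[0,0,0]}
    - {"travel":[0,0,0],"rot":[0,0,0]}

```text
time_s: 11.4
tcp_pos: [0.6767, 0.1207, 0.0442]
tcp_rot: [3.141, -0.001, 0.374]
force: [0.5, -0.3, 0.5]
grip_width: 0.697
finger_force: 0.0
```

```bash
python3 - <<'E'
from h import *
h,cc=grab("top"); im=cc["image"][:,:,::-1]; t=im[215:335,395:525]
h,cc=grab("side"); im=cc["image"][:,:,::-1]; s=im[190:310,190:320]
cv2.imwrite("pics/c4.png",cv2.resize(np.hstack([t,s]),None,fx=2.8,fy=2.8))
go(676,121,8,21.4)
E
```

```text
t 11.5 tcp [676.5 120.8  44.1] rpy [180.   -0.   21.4] f [-0.7  0.3 -0.2] gw 0.7 ff 0.0
total units travel [-0.01   0.005 -0.722] rotz -0.01
```

View pics/c4.png

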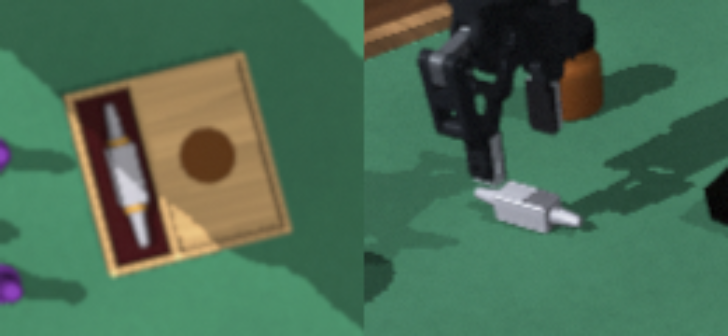

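Left half: the long former lies in the red compartment. Right half: the open fingers straddle the short former at about (535,205). Grasping it and carrying it to the blue tray.

Emit:
send_rows:
  motion:
    - {"travel":[0,0,-0.2],"rot":[0,0,0]}
    - {"travel":[0,0,-0.2],"rot":[0,0,0]}
    - {"travel":[0,0,-0.15],"rot":[0,0,0]}
    - {"travel":[0,0,-0.1],"rot":[0,0,0]}
    - {"travel":[0,0,-0.06],"rot":[0,0,0]}
    - {"travel":[0,0,0],"rot":[0,0,0]}
    - {"travel":[0,0,0],"rot":[0,0,0]}
    - {"travel":[0,0,0],"rot":[0,0,0]}
    - {"travel":[0,0,0],"rot":[0,0,0]}
    - {"travel":[0,0,0],"rot":[0,0,0]}

```text
time_s: 12.5
tcp_pos: [0.6763, 0.1207, 0.0083]
tcp_rot: [3.141, -0.0, 0.374]
force: [0.9, -0.4, -0.2]
grip_width: 0.697
finger_force: 0.0
```

Emit:
send_rows:
  motion:
    - {"travel":[0,0,0],"rot":[0,0,0]}
    - {"travel":[0,0,0],"rot":[0,0,0]}
    - {"travel":[0,0,0],"rot":[0,0,0]}
    - {"travel":[0,0,0],"rot":[0,0,0]}
    - {"travel":[0,0,0],"rot":[0,0,0]}
    - {"travel":[0,0,0],"rot":[0,0,0]}
    - {"travel":[0,0,0],"rot":[0,0,0]}
    - {"travel":[0,0,0],"rot":[0,0,0]}
    - {"travel":[0,0,0],"rot":[0,0,0]}
    - {"travel":[0,0,0],"rot":[0,0,0]}
  jaw: 0

```text
time_s: 13.5
tcp_pos: [0.6763, 0.1207, 0.0083]
tcp_rot: [3.142, -0.0, 0.374]
force: [-1.5, 0.6, 4.7]
grip_width: 0.216
finger_force: 49.5
```

Emit:
send_rows:
  motion:
    - {"travel":[0,0,0.1],"rot":[0,0,0]}
    - {"travel":[0,0,0.2],"rot":[0,0,0]}
    - {"travel":[0,0,0.3],"rot":[0,0,0]}
    - {"travel":[0,0,0.3],"rot":[0,0,0]}
    - {"travel":[0,0,0.3],"rot":[0,0,0]}
    - {"travel":[0,0,0.3],"rot":[0,0,0]}
    - {"travel":[0,0,0.3],"rot":[0,0,0]}
    - {"travel":[0,0,0.2],"rot":[0,0,0]}
    - {"travel":[0,0,0],"rot":[0,0,0]}
    - {"travel":[0,0,0],"rot":[0,0,0]}

```text
time_s: 14.5
tcp_pos: [0.6761, 0.1206, 0.1079]
tcp_rot: [3.142, 0.0, 0.374]
force: [0.7, 0.5, -1.7]
grip_width: 0.215
finger_force: 48.9
```

Emit:
send_rows:
  motion:
    - {"travel":[-0.339,0.554,0],"rot":[0,0,-0.507]}
    - {"travel":[-0.339,0.554,0],"rot":[0,0,-0.507]}
    - {"travel":[-0.339,0.554,0],"rot":[0,0,-0.507]}
    - {"travel":[-0.339,0.554,0],"rot":[0,0,-0.507]}
    - {"travel":[-0.339,0.554,0],"rot":[0,0,-0.507]}
    - {"travel":[-0.339,0.554,0],"rot":[0,0,-0.507]}
    - {"travel":[-0.339,0.554,0],"rot":[0,0,-0.507]}
    - {"travel":[-0.339,0.554,0],"rot":[0,0,-0.507]}
    - {"travel":[-0.339,0.554,0],"rot":[0,0,-0.507]}
    - {"travel":[-0.339,0.554,0],"rot":[0,0,-0.507]}

```text
time_s: 15.5
tcp_pos: [0.5054, 0.3983, 0.107]
tcp_rot: [3.14, 0.001, -0.159]
force: [0.9, 0.1, -0.0]
grip_width: 0.216
finger_force: 48.9
```

Emit:
send_rows:
  motion:
    - {"travel":[0,0,-0.2],"rot":[0,0,0]}
    - {"travel":[0,0,-0.2],"rot":[0,0,0]}
    - {"travel":[0,0,-0.3],"rot":[0,0,0]}
    - {"travel":[0,0,-0.3],"rot":[0,0,0]}
    - {"travel":[0,0,-0.3],"rot":[0,0,0]}
    - {"travel":[0,0,0],"rot":[0,0,0]}
    - {"travel":[0,0,0],"rot":[0,0,0]}
    - {"travel":[0,0,0],"rot":[0,0,0]}
    - {"travel":[0,0,0],"rot":[0,0,0]}
    - {"travel":[0,0,0],"rot":[0,0,0]}

```text
time_s: 16.5
tcp_pos: [0.507, 0.3979, 0.0436]
tcp_rot: [-3.141, -0.001, -0.157]
force: [-0.6, -0.3, -0.7]
grip_width: 0.213
finger_force: 48.9
```

```bash
python3 - <<'E'
from h import *
h,cc=grab("top"); im=cc["image"][:,:,::-1]; t=im[210:330,110:240]
h,cc=grab("side"); im=cc["image"][:,:,::-1]; s=cv2.resize(im[300:480,80:275],(130,120))
cv2.imwrite("pics/c5.png",cv2.resize(np.hstack([t,s]),None,fx=3,fy=3))
go(507,398,13,-9)
E
```

```text
t 16.6 tcp [506.8 397.8  43.4] rpy [-180.   -0.   -9.] f [ 0.1  0.5 -0.1] gw 0.217 ff 48.9
total units travel [ 0.004  0.003 -0.609] rotz -0.0
```

View pics/c5.png

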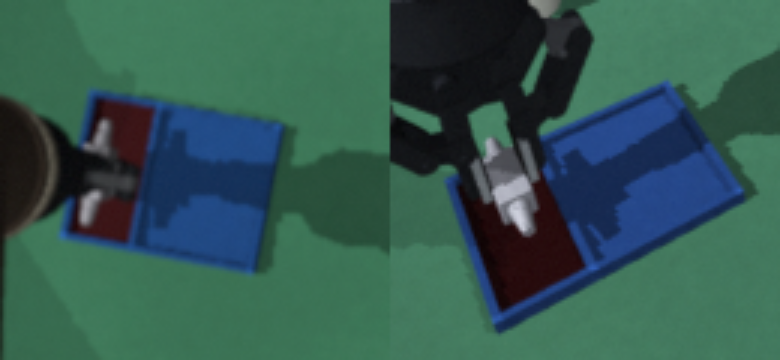

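The former sits above the red compartment in both halves, aligned. Lowering and releasing it, then moving towards the pin.

Emit:
send_rows:
  motion:
    - {"travel":[0,0,-0.15],"rot":[0,0,0]}
    - {"travel":[0,0,-0.15],"rot":[0,0,0]}
    - {"travel":[0,0,-0.1],"rot":[0,0,0]}
    - {"travel":[0,0,-0.08],"rot":[0,0,0]}
    - {"travel":[0,0,-0.06],"rot":[0,0,0]}
    - {"travel":[0,0,-0.04],"rot":[0,0,0]}
    - {"travel":[0,0,-0.03],"rot":[0,0,0]}
    - {"travel":[0,0,0],"rot":[0,0,0]}
    - {"travel":[0,0,0],"rot":[0,0,0]}
    - {"travel":[0,0,0],"rot":[0,0,0]}

```text
time_s: 17.6
tcp_pos: [0.5067, 0.3977, 0.0127]
tcp_rot: [-3.141, -0.0, -0.157]
force: [-0.2, 0.0, -0.5]
grip_width: 0.212
finger_force: 49.0
```

Emit:
send_rows:
  motion:
    - {"travel":[0,0,0],"rot":[0,0,0]}
    - {"travel":[0,0,0],"rot":[0,0,0]}
    - {"travel":[0,0,0],"rot":[0,0,0]}
    - {"travel":[0,0,0],"rot":[0,0,0]}
    - {"travel":[0,0,0],"rot":[0,0,0]}
    - {"travel":[0,0,0.2],"rot":[0,0,0]}
    - {"travel":[0,0,0.4],"rot":[0,0,0]}
    - {"travel":[0,0,0.6],"rot":[0,0,0]}
    - {"travel":[0,0,0.7],"rot":[0,0,0]}
    - {"travel":[0,0,0.5],"rot":[0,0,0]}
  jaw: 0.4

```text
time_s: 18.6
tcp_pos: [0.5071, 0.398, 0.1354]
tcp_rot: [-3.14, -0.001, -0.157]
force: [0.1, 0.2, -0.2]
grip_width: 0.399
finger_force: 0.0
```

Emit:
send_rows:
  motion:
    - {"travel":[-0.053,-0.528,0],"rot":[0,0,0.81]}
    - {"travel":[-0.053,-0.528,0],"rot":[0,0,0.81]}
    - {"travel":[-0.053,-0.528,0],"rot":[0,0,0.81]}
    - {"travel":[-0.053,-0.528,0],"rot":[0,0,0.81]}
    - {"travel":[-0.053,-0.528,0],"rot":[0,0,0.81]}
    - {"travel":[-0.053,-0.528,0],"rot":[0,0,0.81]}
    - {"travel":[-0.053,-0.528,0],"rot":[0,0,0.81]}
    - {"travel":[-0.053,-0.528,0],"rot":[0,0,0.81]}
    - {"travel":[-0.053,-0.528,0],"rot":[0,0,0.81]}
    - {"travel":[-0.053,-0.528,0],"rot":[0,0,0.81]}
  jaw: 0.6

```text
time_s: 19.6
tcp_pos: [0.4801, 0.1327, 0.1333]
tcp_rot: [3.141, -0.001, 0.695]
force: [1.0, -0.2, 0.3]
grip_width: 0.599
finger_force: 0.0
```

Emit:
send_rows:
  motion:
    - {"travel":[-0.053,-0.528,0],"rot":[0,0,0.81]}
    - {"travel":[-0.053,-0.528,0],"rot":[0,0,0.81]}
    - {"travel":[-0.053,-0.528,0],"rot":[0,0,0.81]}
    - {"travel":[-0.053,-0.528,0],"rot":[0,0,0.81]}
    - {"travel":[-0.053,-0.528,0],"rot":[0,0,0.81]}
    - {"travel":[-0.053,-0.528,0],"rot":[0,0,0.81]}
    - {"travel":[-0.053,-0.528,0],"rot":[0,0,0.81]}
    - {"travel":[-0.053,-0.528,0],"rot":[0,0,0.81]}
    - {"travel":[-0.053,-0.528,0],"rot":[0,0,0.81]}
    - {"travel":[-0.053,-0.528,0],"rot":[0,0,0.81]}

```text
time_s: 20.6
tcp_pos: [0.4536, -0.1315, 0.1332]
tcp_rot: [3.141, 0.0, 1.543]
force: [0.3, 0.4, 0.7]
grip_width: 0.601
finger_force: 0.0
```

```bash
python3 - <<'E'
from h import *
h,cc=grab("top"); im=cc["image"][:,:,::-1]; t=im[210:330,110:240]
h,cc=grab("side"); im=cc["image"][:,:,::-1]; s=im[180:300,365:495]
m=blob(h,[15,60,0],[45,255,110],(412,225,445,272)); ys,xs=np.nonzero(m)
b=ys.max(); top=ys.min(); print("side pin rows",top,b,"cols",xs.min(),xs.max(),"top-cap world z.066",world(cc,[xs[ys<top+6].mean(),top+3],.064)[0].round(4),"foot",world(cc,[xs[ys>b-6].mean(),b-4],.004)[0].round(4))
cv2.imwrite("pics/c6.png",cv2.resize(np.hstack([t,s]),None,fx=3,fy=3))
go(454,-130,30,88)
E
```

```text
side pin rows 232 267 cols 420 436 top-cap world z.066 [ 0.4483 -0.1289  0.064 ] foot [ 0.4456 -0.128   0.004 ]
t 20.7 tcp [ 453.9 -132.8  133.3] rpy [179.9   0.   88.3] f [-0.2 -0.4  0.1] gw 0.601 ff 0.0
total units travel [ 2.000e-03  5.600e-02 -2.065e+00] rotz -0.05
```

View pics/c6.png

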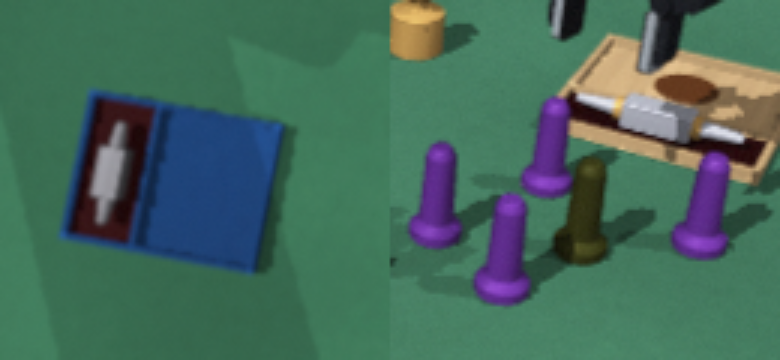

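Left half: the short former is in the blue tray's red compartment. Right half: the pin stands at about (585,210) among the purple ones with the fingers above. Grasping low and gently.

Emit:
send_rows:
  motion:
    - {"travel":[-0.04,0.01,-0.3],"rot":[0,0,0]}
    - {"travel":[0,0,-0.3],"rot":[0,0,0]}
    - {"travel":[0,0,-0.3],"rot":[0,0,0]}
    - {"travel":[0,0,-0.3],"rot":[0,0,0]}
    - {"travel":[0,0,-0.3],"rot":[0,0,0]}
    - {"travel":[0,0,-0.3],"rot":[0,0,0]}
    - {"travel":[0,0,-0.3],"rot":[0,0,0]}
    - {"travel":[0,0,-0.2],"rot":[0,0,0]}
    - {"travel":[0,0,-0.04],"rot":[0,0,0]}
    - {"travel":[0,0,0],"rot":[0,0,0]}

```text
time_s: 21.7
tcp_pos: [0.4517, -0.1297, 0.0156]
tcp_rot: [-3.141, -0.0, 1.539]
force: [-0.6, 0.5, -0.5]
grip_width: 0.6
finger_force: 0.0
```

Emit:
send_rows:
  motion:
    - {"travel":[0,0,0],"rot":[0,0,0]}
    - {"travel":[0,0,0],"rot":[0,0,0]}
    - {"travel":[0,0,0],"rot":[0,0,0]}
    - {"travel":[0,0,0],"rot":[0,0,0]}
    - {"travel":[0,0,0],"rot":[0,0,0]}
    - {"travel":[0,0,0],"rot":[0,0,0]}
    - {"travel":[0,0,0],"rot":[0,0,0]}
    - {"travel":[0,0,0],"rot":[0,0,0]}
    - {"travel":[0,0,0],"rot":[0,0,0]}
    - {"travel":[0,0,0],"rot":[0,0,0]}
  jaw: 0
  force: 25

```text
time_s: 22.7
tcp_pos: [0.4521, -0.13, 0.0162]
tcp_rot: [3.141, 0.0, 1.54]
force: [-0.2, 0.1, 8.8]
grip_width: 0.236
finger_force: 25.1
```

Emit:
send_rows:
  motion:
    - {"travel":[0,0,0.05],"rot":[0,0,0]}
    - {"travel":[0,0,0.15],"rot":[0,0,0]}
    - {"travel":[0,0,0.2],"rot":[0,0,0]}
    - {"travel":[0,0,0.3],"rot":[0,0,0]}
    - {"travel":[0,0,0.3],"rot":[0,0,0]}
    - {"travel":[0,0,0.3],"rot":[0,0,0]}
    - {"travel":[0,0,0.3],"rot":[0,0,0]}
    - {"travel":[0,0,0.3],"rot":[0,0,0]}
    - {"travel":[0,0,0.1],"rot":[0,0,0]}
    - {"travel":[0,0,0],"rot":[0,0,0]}

```text
time_s: 23.7
tcp_pos: [0.4522, -0.13, 0.1165]
tcp_rot: [3.14, 0.001, 1.54]
force: [0.8, -0.2, -0.8]
grip_width: 0.231
finger_force: 24.7
```

```bash
python3 - <<'E'
from h import *
h,cc=grab("side"); im=cc["image"][:,:,::-1]; s=im[110:310,340:520]
cv2.imwrite("pics/c7.png",cv2.resize(s,None,fx=2.5,fy=2.5))
go(514.5,-365,30,88)
E
```

```text
t 23.8 tcp [ 451.8 -129.9  115.8] rpy [180.    0.   88.2] f [ 1.  -0.  -0.3] gw 0.236 ff 24.6
total units travel [ 1.254 -4.702 -1.717] rotz -0.04
```

View pics/c7.png

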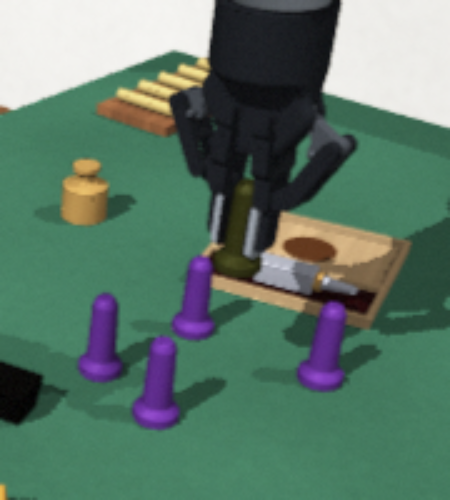

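The pin is held upright clear of the table at about (240,230). Moving it over the cork and setting it down.

Emit:
send_rows:
  motion:
    - {"travel":[0.08,-0.3,0],"rot":[0,0,0]}
    - {"travel":[0.14,-0.52,0],"rot":[0,0,0]}
    - {"travel":[0.14,-0.52,0],"rot":[0,0,0]}
    - {"travel":[0.14,-0.52,0],"rot":[0,0,0]}
    - {"travel":[0.14,-0.52,0],"rot":[0,0,0]}
    - {"travel":[0.14,-0.52,0],"rot":[0,0,0]}
    - {"travel":[0.14,-0.52,0],"rot":[0,0,0]}
    - {"travel":[0.14,-0.52,0],"rot":[0,0,0]}
    - {"travel":[0.14,-0.52,0],"rot":[0,0,0]}
    - {"travel":[0.054,-0.24,0],"rot":[0,0,0]}

```text
time_s: 24.75
tcp_pos: [0.5145, -0.3677, 0.1145]
tcp_rot: [-3.142, 0.0, 1.538]
force: [0.7, 0.8, -0.6]
grip_width: 0.234
finger_force: 24.6
```

Emit:
send_rows:
  motion:
    - {"travel":[0,0,0],"rot":[0,0,0]}
    - {"travel":[0,0,-0.2],"rot":[0,0,0]}
    - {"travel":[0,0,-0.3],"rot":[0,0,0]}
    - {"travel":[0,0,-0.3],"rot":[0,0,0]}
    - {"travel":[0,0,-0.3],"rot":[0,0,0]}
    - {"travel":[0,0,-0.3],"rot":[0,0,0]}
    - {"travel":[0,0,-0.2],"rot":[0,0,0]}
    - {"travel":[0,0,0],"rot":[0,0,0]}
    - {"travel":[0,0,0],"rot":[0,0,0]}
    - {"travel":[0,0,0],"rot":[0,0,0]}

```text
time_s: 25.75
tcp_pos: [0.5148, -0.3652, 0.0361]
tcp_rot: [3.141, 0.001, 1.54]
force: [0.3, -0.7, 0.1]
grip_width: 0.233
finger_force: 24.6
```

```bash
python3 - <<'E'
from h import *
h,cc=grab("side"); im=cc["image"][:,:,::-1]; s=im[130:280,390:550]
cv2.imwrite("pics/c8.png",cv2.resize(s,None,fx=3,fy=3))
go(514.5,-365,20.5,88)
E
```

```text
t 25.8 tcp [ 514.8 -365.2   36.2] rpy [179.9   0.   88.2] f [ 0.4  0.4 -0.2] gw 0.231 ff 24.6
total units travel [-0.006  0.004 -0.314] rotz -0.04
```

View pics/c8.png

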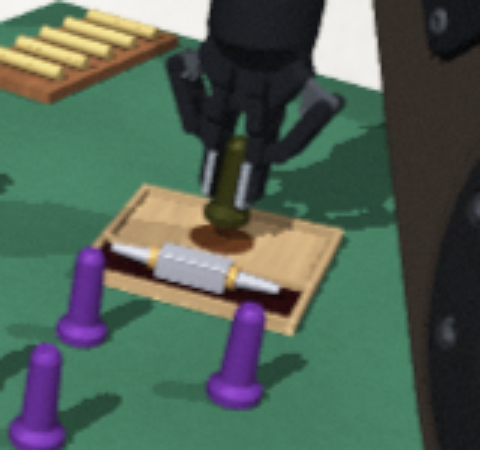

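The pin hangs upright just above the cork at about (222,240). Setting it down.

Emit:
send_rows:
  motion:
    - {"travel":[0,0,-0.1],"rot":[0,0,0]}
    - {"travel":[0,0,-0.08],"rot":[0,0,0]}
    - {"travel":[0,0,-0.06],"rot":[0,0,0]}
    - {"travel":[0,0,-0.04],"rot":[0,0,0]}
    - {"travel":[0,0,-0.02],"rot":[0,0,0]}
    - {"travel":[0,0,-0.01],"rot":[0,0,0]}
    - {"travel":[0,0,0],"rot":[0,0,0]}
    - {"travel":[0,0,0],"rot":[0,0,0]}
    - {"travel":[0,0,0],"rot":[0,0,0]}
    - {"travel":[0,0,0],"rot":[0,0,0]}

```text
time_s: 26.8
tcp_pos: [0.5143, -0.3648, 0.0202]
tcp_rot: [-3.141, -0.0, 1.54]
force: [-2.8, 1.8, 6.3]
grip_width: 0.233
finger_force: 25.3
```

Emit:
send_rows:
  motion:
    - {"travel":[0,0,0],"rot":[0,0,0]}
    - {"travel":[0,0,0],"rot":[0,0,0]}
    - {"travel":[0,0,0],"rot":[0,0,0]}
    - {"travel":[0,0,0],"rot":[0,0,0]}
    - {"travel":[0,0,0],"rot":[0,0,0]}
    - {"travel":[0,0,0.2],"rot":[0,0,0]}
    - {"travel":[0,0,0.4],"rot":[0,0,0]}
    - {"travel":[0,0,0.6],"rot":[0,0,0]}
    - {"travel":[0,0,0.6],"rot":[0,0,0]}
    - {"travel":[0,0,0.6],"rot":[0,0,0]}
  jaw: 0.5

```text
time_s: 27.8
tcp_pos: [0.5143, -0.3648, 0.1419]
tcp_rot: [3.141, 0.0, 1.54]
force: [0.2, -1.2, -0.2]
grip_width: 0.502
finger_force: 0.0
```

```bash
python3 - <<'E'
from h import *
h,cc=grab("side"); im=cc["image"][:,:,::-1]; s=im[130:280,390:550]
cv2.imwrite("pics/c9.png",cv2.resize(s,None,fx=3,fy=3))
go(451,127,140,133)
E
```

```text
t 27.9 tcp [ 516.3 -366.3  146.8] rpy [179.7   0.2  88.2] f [ 2.2 -2.1  4.9] gw 0.5 ff 0.0
total units travel [-1.305  9.865 -0.136] rotz 7.46
```

View pics/c9.png

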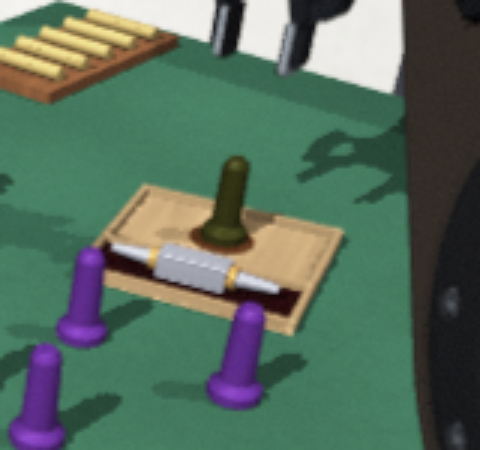

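The pin stands upright on the cork at about (225,235). Next: the yellow bar.

Emit:
send_rows:
  motion:
    - {"travel":[-0.0635,0.492,0],"rot":[0,0,0.372]}
    - {"travel":[-0.0635,0.492,0],"rot":[0,0,0.372]}
    - {"travel":[-0.0635,0.492,0],"rot":[0,0,0.372]}
    - {"travel":[-0.0635,0.492,0],"rot":[0,0,0.372]}
    - {"travel":[-0.0635,0.492,0],"rot":[0,0,0.372]}
    - {"travel":[-0.0635,0.492,0],"rot":[0,0,0.372]}
    - {"travel":[-0.0635,0.492,0],"rot":[0,0,0.372]}
    - {"travel":[-0.0635,0.492,0],"rot":[0,0,0.372]}
    - {"travel":[-0.0635,0.492,0],"rot":[0,0,0.372]}
    - {"travel":[-0.0635,0.492,0],"rot":[0,0,0.372]}
  jaw: 0.8

```text
time_s: 28.85
tcp_pos: [0.4825, -0.1179, 0.1406]
tcp_rot: [3.141, 0.0, 1.931]
force: [-0.3, -0.8, -0.8]
grip_width: 0.799
finger_force: 0.0
```

Emit:
send_rows:
  motion:
    - {"travel":[-0.0635,0.492,0],"rot":[0,0,0.372]}
    - {"travel":[-0.0635,0.492,0],"rot":[0,0,0.372]}
    - {"travel":[-0.0635,0.492,0],"rot":[0,0,0.372]}
    - {"travel":[-0.0635,0.492,0],"rot":[0,0,0.372]}
    - {"travel":[-0.0635,0.492,0],"rot":[0,0,0.372]}
    - {"travel":[-0.0635,0.492,0],"rot":[0,0,0.372]}
    - {"travel":[-0.0635,0.492,0],"rot":[0,0,0.372]}
    - {"travel":[-0.0635,0.492,0],"rot":[0,0,0.372]}
    - {"travel":[-0.0635,0.492,0],"rot":[0,0,0.372]}
    - {"travel":[-0.0635,0.492,0],"rot":[0,0,0.372]}

```text
time_s: 29.85
tcp_pos: [0.4508, 0.1282, 0.1406]
tcp_rot: [3.141, 0.0, 2.32]
force: [-0.7, -0.6, -0.5]
grip_width: 0.796
finger_force: 0.0
```

Emit:
send_rows:
  motion:
    - {"travel":[0,0,-0.2],"rot":[0,0,0]}
    - {"travel":[0,0,-0.4],"rot":[0,0,0]}
    - {"travel":[0,0,-0.4],"rot":[0,0,0]}
    - {"travel":[0,0,-0.4],"rot":[0,0,0]}
    - {"travel":[0,0,-0.4],"rot":[0,0,0]}
    - {"travel":[0,0,-0.2],"rot":[0,0,0]}
    - {"travel":[0,0,0],"rot":[0,0,0]}
    - {"travel":[0,0,0],"rot":[0,0,0]}
    - {"travel":[0,0,0],"rot":[0,0,0]}
    - {"travel":[0,0,0],"rot":[0,0,0]}

```text
time_s: 30.85
tcp_pos: [0.4514, 0.1273, 0.0407]
tcp_rot: [3.14, 0.001, 2.319]
force: [-0.5, 1.0, -0.8]
grip_width: 0.795
finger_force: 0.0
```

```bash
python3 - <<'E'
from h import *
h,cc=grab("side"); im=cc["image"][:,:,::-1]; s=im[230:380,240:420]
m=blob(h,[10,120,60],[35,255,255],(290,280,370,370)); print(m.sum(), meas(cc,m,.013))
cv2.imwrite("pics/c10.png",cv2.resize(s,None,fx=3,fy=3))
go(451,127,6,133)
E
```

```text
1044 {'c': [443.9, 129.7], 'pca': np.float64(132.6), 'rc': [446.9, 127.4], 'ra': 133.6, 'sz': [35.0, 99.7], 'n': 1044}
t 30.9 tcp [451.3 127.3  40.7] rpy [179.9   0.  132.9] f [0.  0.7 0.1] gw 0.8 ff 0.0
total units travel [-0.006 -0.005 -0.693] rotz 0.02
```

View pics/c10.png

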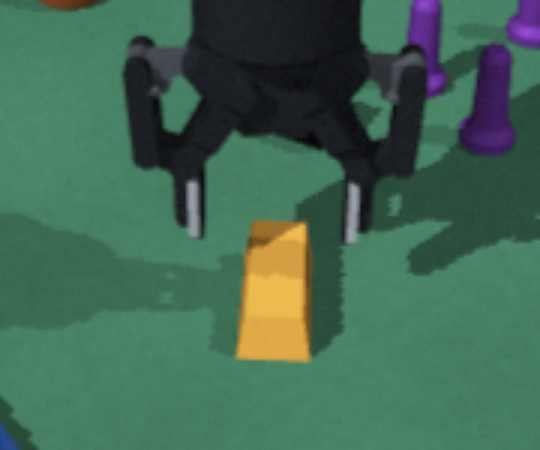

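The fingers straddle the yellow bar, which spans about (235-310, 225-360). Descending and grasping.

Emit:
send_rows:
  motion:
    - {"travel":[0,0,-0.2],"rot":[0,0,0]}
    - {"travel":[0,0,-0.2],"rot":[0,0,0]}
    - {"travel":[0,0,-0.15],"rot":[0,0,0]}
    - {"travel":[0,0,-0.1],"rot":[0,0,0]}
    - {"travel":[0,0,-0.05],"rot":[0,0,0]}
    - {"travel":[0,0,0],"rot":[0,0,0]}
    - {"travel":[0,0,0],"rot":[0,0,0]}
    - {"travel":[0,0,0],"rot":[0,0,0]}
    - {"travel":[0,0,0],"rot":[0,0,0]}
    - {"travel":[0,0,0],"rot":[0,0,0]}

```text
time_s: 31.9
tcp_pos: [0.451, 0.1272, 0.0052]
tcp_rot: [3.141, 0.0, 2.319]
force: [-0.4, -0.1, 0.5]
grip_width: 0.803
finger_force: 0.0
```

Emit:
send_rows:
  motion:
    - {"travel":[0,0,0],"rot":[0,0,0]}
    - {"travel":[0,0,0],"rot":[0,0,0]}
    - {"travel":[0,0,0],"rot":[0,0,0]}
    - {"travel":[0,0,0],"rot":[0,0,0]}
    - {"travel":[0,0,0],"rot":[0,0,0]}
    - {"travel":[0,0,0],"rot":[0,0,0]}
    - {"travel":[0,0,0],"rot":[0,0,0]}
    - {"travel":[0,0,0],"rot":[0,0,0]}
    - {"travel":[0,0,0],"rot":[0,0,0]}
    - {"travel":[0,0,0],"rot":[0,0,0]}
  jaw: 0
  force: 40

```text
time_s: 32.9
tcp_pos: [0.4509, 0.1271, 0.0053]
tcp_rot: [3.142, 0.0, 2.319]
force: [-1.5, -0.6, 10.9]
grip_width: 0.375
finger_force: 39.0
```

Emit:
send_rows:
  motion:
    - {"travel":[0,0,0.05],"rot":[0,0,0]}
    - {"travel":[0,0,0.15],"rot":[0,0,0]}
    - {"travel":[0,0,0.2],"rot":[0,0,0]}
    - {"travel":[0,0,0.3],"rot":[0,0,0]}
    - {"travel":[0,0,0.3],"rot":[0,0,0]}
    - {"travel":[0,0,0.3],"rot":[0,0,0]}
    - {"travel":[0,0,0.3],"rot":[0,0,0]}
    - {"travel":[0,0,0.3],"rot":[0,0,0]}
    - {"travel":[0,0,0.1],"rot":[0,0,0]}
    - {"travel":[0,0,0],"rot":[0,0,0]}

```text
time_s: 33.9
tcp_pos: [0.4514, 0.1273, 0.1059]
tcp_rot: [3.14, 0.001, 2.319]
force: [0.0, 0.3, -1.2]
grip_width: 0.373
finger_force: 39.4
```

```bash
python3 - <<'E'
from h import *
h,cc=grab("side"); im=cc["image"][:,:,::-1]; s=im[200:380,240:420]
cv2.imwrite("pics/c11.png",cv2.resize(s,None,fx=2,fy=2))
h,cc=grab("top"); m=blob(h,[105,120,30],[130,255,255],(120,230,215,310),7); print(meas(cc,m,.01))
go(496.5,324,105.5,171)
E
```

```text
{'c': [517.0, 335.8], 'pca': np.float64(98.3), 'rc': [501.2, 350.4], 'ra': 80.9, 'sz': [117.9, 155.6], 'n': 1562}
t 34.0 tcp [450.7 127.1 104.8] rpy [-180.    -0.   132.9] f [ 0.2 -0.1 -0.7] gw 0.373 ff 39.4
total units travel [0.917 3.938 0.014] rotz 6.36
```

View pics/c11.png

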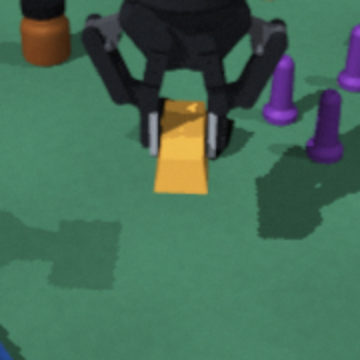

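The yellow bar is held level at about (180,147). Carrying it to the blue wide compartment and lowering it.

Emit:
send_rows:
  motion:
    - {"travel":[0.0916,0.393,0],"rot":[0,0,0.635]}
    - {"travel":[0.0916,0.393,0],"rot":[0,0,0.635]}
    - {"travel":[0.0916,0.393,0],"rot":[0,0,0.635]}
    - {"travel":[0.0916,0.393,0],"rot":[0,0,0.635]}
    - {"travel":[0.0916,0.393,0],"rot":[0,0,0.635]}
    - {"travel":[0.0916,0.393,0],"rot":[0,0,0.635]}
    - {"travel":[0.0916,0.393,0],"rot":[0,0,0.635]}
    - {"travel":[0.0916,0.393,0],"rot":[0,0,0.635]}
    - {"travel":[0.0916,0.393,0],"rot":[0,0,0.635]}
    - {"travel":[0.0916,0.393,0],"rot":[0,0,0.635]}

```text
time_s: 35.0
tcp_pos: [0.4962, 0.3242, 0.1039]
tcp_rot: [-3.14, -0.001, 2.987]
force: [-0.2, 0.5, -0.1]
grip_width: 0.373
finger_force: 39.4
```

Emit:
send_rows:
  motion:
    - {"travel":[0,0,0],"rot":[0,0,0]}
    - {"travel":[0,0,-0.2],"rot":[0,0,0]}
    - {"travel":[0,0,-0.3],"rot":[0,0,0]}
    - {"travel":[0,0,-0.3],"rot":[0,0,0]}
    - {"travel":[0,0,-0.3],"rot":[0,0,0]}
    - {"travel":[0,0,-0.3],"rot":[0,0,0]}
    - {"travel":[0,0,-0.2],"rot":[0,0,0]}
    - {"travel":[0,0,0],"rot":[0,0,0]}
    - {"travel":[0,0,0],"rot":[0,0,0]}
    - {"travel":[0,0,0],"rot":[0,0,0]}

```text
time_s: 36.0
tcp_pos: [0.4971, 0.3239, 0.0255]
tcp_rot: [3.141, 0.001, 2.984]
force: [-0.7, -0.2, -1.7]
grip_width: 0.372
finger_force: 39.4
```

Emit:
send_rows:
  motion:
    - {"travel":[0,0,-0.1],"rot":[0,0,0]}
    - {"travel":[0,0,-0.08],"rot":[0,0,0]}
    - {"travel":[0,0,-0.06],"rot":[0,0,0]}
    - {"travel":[0,0,-0.04],"rot":[0,0,0]}
    - {"travel":[0,0,-0.02],"rot":[0,0,0]}
    - {"travel":[0,0,-0.01],"rot":[0,0,0]}
    - {"travel":[0,0,0],"rot":[0,0,0]}
    - {"travel":[0,0,0],"rot":[0,0,0]}
    - {"travel":[0,0,0],"rot":[0,0,0]}
    - {"travel":[0,0,0],"rot":[0,0,0]}

```text
time_s: 37.0
tcp_pos: [0.4967, 0.3237, 0.0096]
tcp_rot: [3.142, 0.0, 2.984]
force: [0.1, -0.1, -1.1]
grip_width: 0.372
finger_force: 39.4
```

```bash
python3 - <<'E'
from h import *
go(496.8,323.5,10,171)
E
```

```text
t 37.0 tcp [496.7 323.7   9.6] rpy [180.   0. 171.] f [ 0.1 -0.1 -1.1] gw 0.372 ff 39.4
total units travel [ 0.001 -0.004  0.009] rotz 0.01
```

Emit:
send_rows:
  motion:
    - {"travel":[0,0,-0.01],"rot":[0,0,0]}
    - {"travel":[0,0,-0.01],"rot":[0,0,0]}
    - {"travel":[0,0,0],"rot":[0,0,0]}
    - {"travel":[0,0,0],"rot":[0,0,0]}
    - {"travel":[0,0,0],"rot":[0,0,0]}
    - {"travel":[0,0,0],"rot":[0,0,0]}
    - {"travel":[0,0,0],"rot":[0,0,0]}
    - {"travel":[0,0,0],"rot":[0,0,0]}
    - {"travel":[0,0,0],"rot":[0,0,0]}
    - {"travel":[0,0,0],"rot":[0,0,0]}

```text
time_s: 38.0
tcp_pos: [0.4967, 0.3237, 0.0093]
tcp_rot: [3.141, 0.0, 2.984]
force: [-4.1, -1.9, 15.5]
grip_width: 0.373
finger_force: 42.1
```

Emit:
send_rows:
  motion:
    - {"travel":[0,0,0],"rot":[0,0,0]}
    - {"travel":[0,0,0],"rot":[0,0,0]}
    - {"travel":[0,0,0],"rot":[0,0,0]}
    - {"travel":[0,0,0],"rot":[0,0,0]}
    - {"travel":[0,0,0],"rot":[0,0,0]}
    - {"travel":[0,0,0.2],"rot":[0,0,0]}
    - {"travel":[0,0,0.4],"rot":[0,0,0]}
    - {"travel":[0,0,0.6],"rot":[0,0,0]}
    - {"travel":[0,0,0.7],"rot":[0,0,0]}
    - {"travel":[0,0,0.7],"rot":[0,0,0]}
  jaw: 0.6

```text
time_s: 39.0
tcp_pos: [0.4964, 0.3235, 0.1403]
tcp_rot: [-3.141, -0.0, 2.984]
force: [0.4, 0.2, -0.2]
grip_width: 0.601
finger_force: 0.0
```

Emit:
send_rows:
  motion:
    - {"travel":[0.06,-0.3,0],"rot":[0,0,0.4]}
    - {"travel":[0.13,-0.66,0],"rot":[0,0,0.4]}
    - {"travel":[0.14,-0.7,0],"rot":[0,0,0.4]}
    - {"travel":[0.14,-0.7,0],"rot":[0,0,0.4]}
    - {"travel":[0.14,-0.7,0],"rot":[0,0,0.4]}
    - {"travel":[0.14,-0.7,0],"rot":[0,0,0.4]}
    - {"travel":[0.14,-0.7,0],"rot":[0,0,0.4]}
    - {"travel":[0.14,-0.7,0],"rot":[0,0,0.4]}
    - {"travel":[0.14,-0.7,0],"rot":[0,0,0.4]}
    - {"travel":[0.094,-0.43,0],"rot":[0,0,0.45]}
  jaw: 0.8

```text
time_s: 40.0
tcp_pos: [0.5602, 0.0069, 0.1393]
tcp_rot: [-3.141, 0.001, -2.875]
force: [0.4, 0.4, -0.6]
grip_width: 0.796
finger_force: 0.0
```

Emit:
send_rows:
  motion:
    - {"travel":[0,0,0],"rot":[0,0,0]}
    - {"travel":[0,0,-0.2],"rot":[0,0,0]}
    - {"travel":[0,0,-0.4],"rot":[0,0,0]}
    - {"travel":[0,0,-0.4],"rot":[0,0,0]}
    - {"travel":[0,0,-0.4],"rot":[0,0,0]}
    - {"travel":[0,0,-0.4],"rot":[0,0,0]}
    - {"travel":[0,0,0],"rot":[0,0,0]}
    - {"travel":[0,0,0],"rot":[0,0,0]}
    - {"travel":[0,0,0],"rot":[0,0,0]}
    - {"travel":[0,0,0],"rot":[0,0,0]}

```text
time_s: 41.0
tcp_pos: [0.5605, 0.0094, 0.0495]
tcp_rot: [-3.141, 0.001, -2.875]
force: [0.3, -0.1, -0.3]
grip_width: 0.801
finger_force: 0.0
```

```bash
python3 - <<'E'
from h import *
h,cc=grab("top"); im=cc["image"][:,:,::-1]; t=im[215:325,115:225]
m=blob(h,[10,120,60],[35,255,255],(120,230,215,310)); print("yellow",meas(cc,m,.022))
h,cc=grab("side"); im=cc["image"][:,:,::-1]; s=im[190:300,280:390]; u=cv2.resize(im[330:470,90:265],(138,110))
cv2.imwrite("pics/c12.png",cv2.resize(np.hstack([t,s,u]),None,fx=2.2,fy=2.2))
go(560,9,6,195)
E
```

```text
yellow {'c': [497.8, 319.8], 'pca': np.float64(170.3), 'rc': [497.9, 319.6], 'ra': 170.9, 'sz': [38.0, 72.6], 'n': 503}
t 41.1 tcp [560.3   9.2  49.3] rpy [-1.800e+02  1.000e-01 -1.647e+02] f [ 1.1 -1.   0.7] gw 0.801 ff 0.0
total units travel [-0.007 -0.004 -0.866] rotz -0.04
```

View pics/c12.png

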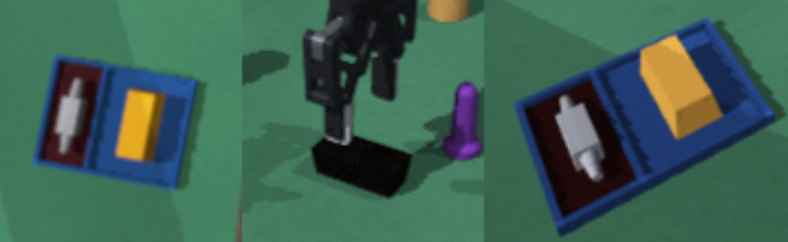

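Yellow lies lengthwise in the middle of the wide compartment. The fingers straddle the black bar at about (360,165). Grasping it.

Emit:
send_rows:
  motion:
    - {"travel":[0,0,-0.2],"rot":[0,0,0]}
    - {"travel":[0,0,-0.25],"rot":[0,0,0]}
    - {"travel":[0,0,-0.2],"rot":[0,0,0]}
    - {"travel":[0,0,-0.15],"rot":[0,0,0]}
    - {"travel":[0,0,-0.06],"rot":[0,0,0]}
    - {"travel":[0,0,0],"rot":[0,0,0]}
    - {"travel":[0,0,0],"rot":[0,0,0]}
    - {"travel":[0,0,0],"rot":[0,0,0]}
    - {"travel":[0,0,0],"rot":[0,0,0]}
    - {"travel":[0,0,0],"rot":[0,0,0]}

```text
time_s: 42.1
tcp_pos: [0.56, 0.0092, 0.0058]
tcp_rot: [-3.141, 0.0, -2.875]
force: [0.1, -1.2, -0.2]
grip_width: 0.798
finger_force: 0.0
```

Emit:
send_rows:
  motion:
    - {"travel":[0,0,0],"rot":[0,0,0]}
    - {"travel":[0,0,0],"rot":[0,0,0]}
    - {"travel":[0,0,0],"rot":[0,0,0]}
    - {"travel":[0,0,0],"rot":[0,0,0]}
    - {"travel":[0,0,0],"rot":[0,0,0]}
    - {"travel":[0,0,0],"rot":[0,0,0]}
    - {"travel":[0,0,0],"rot":[0,0,0]}
    - {"travel":[0,0,0],"rot":[0,0,0]}
    - {"travel":[0,0,0],"rot":[0,0,0]}
    - {"travel":[0,0,0],"rot":[0,0,0]}
  jaw: 0
  force: 40

```text
time_s: 43.1
tcp_pos: [0.5599, 0.0092, 0.0058]
tcp_rot: [-3.142, 0.0, -2.875]
force: [-1.4, 0.3, 7.0]
grip_width: 0.4
finger_force: 39.1
```

Emit:
send_rows:
  motion:
    - {"travel":[0,0,0.05],"rot":[0,0,0]}
    - {"travel":[0,0,0.15],"rot":[0,0,0]}
    - {"travel":[0,0,0.2],"rot":[0,0,0]}
    - {"travel":[0,0,0.3],"rot":[0,0,0]}
    - {"travel":[0,0,0.3],"rot":[0,0,0]}
    - {"travel":[0,0,0.3],"rot":[0,0,0]}
    - {"travel":[0,0,0.3],"rot":[0,0,0]}
    - {"travel":[0,0,0.3],"rot":[0,0,0]}
    - {"travel":[0,0,0.1],"rot":[0,0,0]}
    - {"travel":[0,0,0],"rot":[0,0,0]}

```text
time_s: 44.1
tcp_pos: [0.5604, 0.0092, 0.1066]
tcp_rot: [-3.141, 0.002, -2.875]
force: [-0.2, 0.7, -0.8]
grip_width: 0.404
finger_force: 39.8
```

Emit:
send_rows:
  motion:
    - {"travel":[-0.1264,0.629,0],"rot":[0,0,0.95]}
    - {"travel":[-0.1264,0.629,0],"rot":[0,0,0.95]}
    - {"travel":[-0.1264,0.629,0],"rot":[0,0,0.95]}
    - {"travel":[-0.1264,0.629,0],"rot":[0,0,0.95]}
    - {"travel":[-0.1264,0.629,0],"rot":[0,0,0.95]}
    - {"travel":[-0.1264,0.629,0],"rot":[0,0,0.95]}
    - {"travel":[-0.1264,0.629,0],"rot":[0,0,0.95]}
    - {"travel":[-0.1264,0.629,0],"rot":[0,0,0.95]}
    - {"travel":[-0.1264,0.629,0],"rot":[0,0,0.95]}
    - {"travel":[-0.1264,0.629,0],"rot":[0,0,0.95]}

```text
time_s: 45.1
tcp_pos: [0.4958, 0.3247, 0.1047]
tcp_rot: [3.141, -0.001, -1.876]
force: [0.6, -0.4, -0.1]
grip_width: 0.401
finger_force: 39.9
```

Emit:
send_rows:
  motion:
    - {"travel":[0,0,0],"rot":[0,0,0.8]}
    - {"travel":[0,0,-0.1],"rot":[0,0,0.64]}
    - {"travel":[0,0,-0.3],"rot":[0,0,0]}
    - {"travel":[0,0,-0.3],"rot":[0,0,0]}
    - {"travel":[0,0,-0.2],"rot":[0,0,0]}
    - {"travel":[0,0,-0.1],"rot":[0,0,0]}
    - {"travel":[0,0,0],"rot":[0,0,0]}
    - {"travel":[0,0,0],"rot":[0,0,0]}
    - {"travel":[0,0,0],"rot":[0,0,0]}
    - {"travel":[0,0,0],"rot":[0,0,0]}

```text
time_s: 46.1
tcp_pos: [0.497, 0.3238, 0.056]
tcp_rot: [-3.141, 0.001, -1.73]
force: [0.2, -0.6, -1.3]
grip_width: 0.4
finger_force: 39.9
```

```bash
python3 - <<'E'
from h import *
h,cc=grab("side"); im=cc["image"][:,:,::-1]; s=im[270:470,90:300]
cv2.imwrite("pics/c13.png",cv2.resize(s,None,fx=3,fy=3))
go(497,323.6,37,261)
E
```

```text
t 46.1 tcp [496.9 323.8  56. ] rpy [-180.     0.   -99.1] f [-0.1 -0.2 -0.9] gw 0.401 ff 39.9
total units travel [ 0.001 -0.004 -0.38 ] rotz 0.02
```

View pics/c13.png

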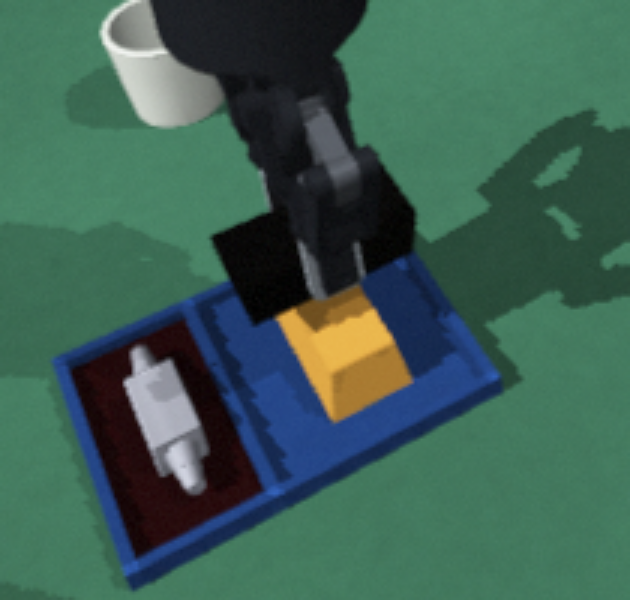

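The black bar is level and crosswise above the yellow one. Lowering it onto yellow.

Emit:
send_rows:
  motion:
    - {"travel":[0,0,-0.1],"rot":[0,0,0]}
    - {"travel":[0,0,-0.1],"rot":[0,0,0]}
    - {"travel":[0,0,-0.08],"rot":[0,0,0]}
    - {"travel":[0,0,-0.05],"rot":[0,0,0]}
    - {"travel":[0,0,-0.03],"rot":[0,0,0]}
    - {"travel":[0,0,-0.02],"rot":[0,0,0]}
    - {"travel":[0,0,0],"rot":[0,0,0]}
    - {"travel":[0,0,0],"rot":[0,0,0]}
    - {"travel":[0,0,0],"rot":[0,0,0]}
    - {"travel":[0,0,0],"rot":[0,0,0]}

```text
time_s: 47.15
tcp_pos: [0.4967, 0.3237, 0.0366]
tcp_rot: [-3.141, 0.0, -1.73]
force: [0.6, 0.4, 0.2]
grip_width: 0.402
finger_force: 39.9
```

Emit:
send_rows:
  motion:
    - {"travel":[0,0,-0.01],"rot":[0,0,0]}
    - {"travel":[0,0,-0.01],"rot":[0,0,0]}
    - {"travel":[0,0,0],"rot":[0,0,0]}
    - {"travel":[0,0,0],"rot":[0,0,0]}
    - {"travel":[0,0,0],"rot":[0,0,0]}
    - {"travel":[0,0,0],"rot":[0,0,0]}
    - {"travel":[0,0,0],"rot":[0,0,0]}
    - {"travel":[0,0,0],"rot":[0,0,0]}
    - {"travel":[0,0,0],"rot":[0,0,0]}
    - {"travel":[0,0,0],"rot":[0,0,0]}

```text
time_s: 48.15
tcp_pos: [0.4968, 0.3237, 0.0358]
tcp_rot: [-3.141, 0.0, -1.73]
force: [-1.3, -0.6, 6.7]
grip_width: 0.399
finger_force: 40.4
```

Contact at 6.7 N. Releasing and retreating.

Emit:
send_rows:
  motion:
    - {"travel":[0,0,0],"rot":[0,0,0]}
    - {"travel":[0,0,0],"rot":[0,0,0]}
    - {"travel":[0,0,0],"rot":[0,0,0]}
    - {"travel":[0,0,0],"rot":[0,0,0]}
    - {"travel":[0,0,0],"rot":[0,0,0]}
    - {"travel":[0,0,0.2],"rot":[0,0,0]}
    - {"travel":[0,0,0.4],"rot":[0,0,0]}
    - {"travel":[0,0,0.6],"rot":[0,0,0]}
    - {"travel":[0,0,0.7],"rot":[0,0,0]}
    - {"travel":[0,0,0.6],"rot":[0,0,0]}
  jaw: 0.6

```text
time_s: 49.15
tcp_pos: [0.4967, 0.3237, 0.1628]
tcp_rot: [-3.141, 0.001, -1.73]
force: [0.4, 0.1, 0.6]
grip_width: 0.601
finger_force: 0.0
```

Emit:
send_rows:
  motion:
    - {"travel":[0,-0.3,0.1],"rot":[0,0,0]}
    - {"travel":[0,-0.6,0.1],"rot":[0,0,0]}
    - {"travel":[0,-0.6,0.1],"rot":[0,0,0]}
    - {"travel":[0,-0.6,0],"rot":[0,0,0]}
    - {"travel":[0,-0.6,0],"rot":[0,0,0]}
    - {"travel":[0,-0.6,0],"rot":[0,0,0]}
    - {"travel":[0,-0.3,0],"rot":[0,0,0]}
    - {"travel":[0,0,0],"rot":[0,0,0]}
    - {"travel":[0,0,0],"rot":[0,0,0]}
    - {"travel":[0,0,0],"rot":[0,0,0]}

```text
time_s: 50.15
tcp_pos: [0.4967, 0.1445, 0.1755]
tcp_rot: [-3.142, 0.0, -1.729]
force: [-0.0, 0.4, -1.2]
grip_width: 0.597
finger_force: 0.0
```

```bash
python3 - <<'E'
from h import *
h,cc=grab("top"); im=cc["image"][:,:,::-1]; t=im[210:330,110:230]
h,cc=grab("side"); im=cc["image"][:,:,::-1]; s=cv2.resize(im[310:470,90:270],(135,120)); o=im[150:270,390:520]
cv2.imwrite("pics/c14.png",cv2.resize(np.hstack([t,s,o]),None,fx=2.05,fy=2.05))
go(0,0,0,0)
E
```

```text
t 50.2 tcp [496.7 144.5 175.4] rpy [180.   0. -99.] f [ 0.9 -0.4  0.8] gw 0.599 ff 0.0
total units travel [-9.933 -2.89  -3.509] rotz 16.51
```

View pics/c14.png

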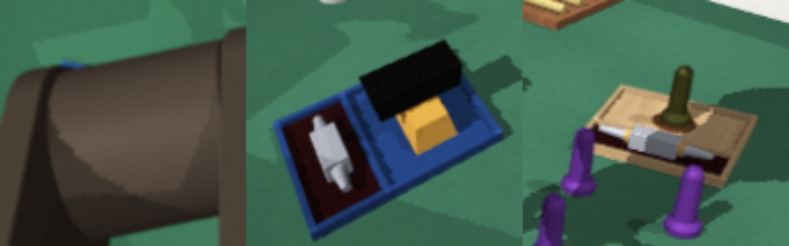

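The stack is in place in the middle panel, and the pin and long former are good at the right. That makes 16 pictures viewed, over the 14 allowed, so I won't view any more. I'll check the stack's centring by numbers only, with the arm clear.

Emit:
send_rows:
  motion:
    - {"travel":[0.1,-0.6,0.1],"rot":[0,0,0]}
    - {"travel":[0.1,-0.6,0.1],"rot":[0,0,0]}
    - {"travel":[0.1,-0.6,0],"rot":[0,0,0]}
    - {"travel":[0.1,-0.6,0],"rot":[0,0,0]}
    - {"travel":[0,-0.6,0],"rot":[0,0,0]}
    - {"travel":[0,-0.6,0],"rot":[0,0,0]}
    - {"travel":[0,-0.3,0],"rot":[0,0,0]}
    - {"travel":[0,0,0],"rot":[0,0,0]}
    - {"travel":[0,0,0],"rot":[0,0,0]}
    - {"travel":[0,0,0],"rot":[0,0,0]}

```text
time_s: 51.25
tcp_pos: [0.5158, -0.0209, 0.1825]
tcp_rot: [-3.125, -0.069, -1.774]
force: [-0.0, -0.3, -0.2]
grip_width: 0.604
finger_force: 0.0
```

```bash
python3 - <<'E'
from h import *
h,cc=grab("top")
m=blob(h,[0,0,0],[180,255,40],(155,245,212,305)); print("black",meas(cc,m,.056))
m=blob(h,[10,120,60],[35,255,255],(120,230,215,310)); print("yellow part",meas(cc,m,.025))
a=np.radians(-9.1); print("blue wide mid",501.1+27.5*np.sin(a),350.6-27.5*np.cos(a))
go(0,0,0,0)
E
```

```text
black {'c': [501.6, 325.2], 'pca': np.float64(73.6), 'rc': [509.2, 324.1], 'ra': 80.4, 'sz': [52.9, 89.6], 'n': 545}
yellow part {'c': [523.6, 314.6], 'pca': np.float64(81.4), 'rc': [523.6, 314.5], 'ra': 81.8, 'sz': [20.3, 37.9], 'n': 138}
blue wide mid 496.7506531505017 323.44612031434997
t 51.3 tcp [515.8 -20.9 182.5] rpy [-179.    -3.9 -101.7] f [-0.3  0.7 -0.5] gw 0.599 ff 0.0
total units travel [-10.317   0.417  -3.651] rotz 16.94
```

```bash
python3 - <<'E'
from station import bot,order
print(bot.state()["joints"].round(3)); print(order.close_job())
E
```

```text
[-0.048  0.355  1.956 -0.096  0.827 -2.922]
the job is handed in; nothing more can be done
None
```

Both kits are made up as asked and the job is handed in, verdict not shown; two caveats: I viewed 16 pictures against the limit of 14, and in the final retreat the last joint read -2.922, at or just past its stated -2.92 limit, which could fail the job.

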